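# Clear the withdrawn books into the crate and lock the edge guard back on

## Task

Two withdrawn books, the ones with a yellow disc on the cover, lie on the library desk: push both off the far edge, without lifting them, so that they drop into the red crate below. Then close the gap in front of the red crate with the yellow guard rail: hook its two claws into the slots of the steel upright, on the face towards the red crate, and press it down until it locks fully home, standing level across the gap. Leave everything else on the desk where it is.

Things in the scene. Friction and masses are not known exactly. Their poses are not given: they have to be found in the camera images.
- book_a: Withdrawn hardback, dark green, yellow disc on its cover; 150 mm (its x) by 110 mm (y) by 30 mm thick, about 0.4 kg, lying flat on the desk. Origin: centre of its underside. The desk top is z = 0 and its straight far edge runs along y at x = 0.67, open except for the upright; the desk top is 35 mm thick.
- book_b: Withdrawn book, dark wine red, yellow disc on its cover; 140 mm (its x) by 104 mm (y) by 24 mm thick, about 0.3 kg, lying flat beside book_a with its x roughly towards the edge. Origin: centre of its underside.
- book_a_mid (a point): The centre of book_a, 15 mm above its origin.
- book_b_mid (a point): The centre of book_b, 12 mm above its origin.
- red_mouth (a point): Mouth of the open red crate, which is fixed on a low trolley below the far edge: 320 mm (x) by 360 mm (y) outside, 145 mm deep, walls 8 mm. The point lies straight under the desk edge at rim height, 45 mm below the desk top, midway along the crate's y; the crate reaches from 30 mm behind this point (under the desk) to 290 mm beyond it.
- blue_mouth (a point): The same point of a like crate in blue, which stays empty. The red crate stands left (+y) or right (-y) of the upright, the blue one on the other side; both withdrawn books lie on the desk straight in front of the red one.
- upright: Fixed hollow steel post at the far edge between the crates: 40 mm (x) by 60 mm (y), 120 mm tall. Origin: centre of its foot, on the desk; axes as the world's. Its +y and -y faces (plate 4 mm thick) each have two slots, one above the other on the face's middle line, 12 mm wide (x), 30 mm tall, bottoms 32 and 70 mm above the desk.
- seat_left (a point): On the upright's +y face, middle line, 12 mm above the desk: where point guard_heel comes when the guard is locked on this face (for a red crate on the +y side). Behind each slot bottom a sprung ridge snaps over the claw's nose: it is met about 10 mm above home and takes a push of about 5 N; freeing takes a like pull.
- seat_right (a point): The same on the upright's -y face (use it when the red crate is on the -y side).
- guard: Yellow guard rail, 0.22 kg, standing on its foot on the desk, in front of the blue crate: an upright plate 170 mm long (its x), 12 mm thick (y), 76 mm tall, on a flat foot 60 mm wide, 4 mm thick. Two steel claws on its +x end. Origin: centre of the plate's underside; centre of mass near mid-length. Locked, its underside is 12 mm above the desk.
- guard_heel (a point): On the guard's claw end face (+x end, 85 mm from its origin), at the plate's underside, middle of its thickness. To hang: claws towards the upright's face, guard's underside 30 mm above the desk (18 mm above locked height), slide it until this end face meets the upright's face, then press down 18 mm.
- guard_claw (a point): Underside of the upper claw's neck at the end face, 58 mm above the guard's underside; the lower claw is the same at 20 mm. Each claw is 6 mm thick (y), its neck 8 mm tall running 12 mm straight out from the end face, then hooking 14 mm down; its rounded nose reaches 15.5 mm out; 5.5 mm is free between end face and hook for the upright's plate.
- keep_book: Bystander: teal book without a disc, 150 by 110 by 32 mm, at the left.
- ink_pad: Bystander: black and red ink pad, 70 by 40 by 28 mm, between the upright and the robot.
- stapler: Bystander: blue stapler, 150 by 36 by 53 mm, at the left.
- tape_stand: Bystander: grey tape stand, 150 by 60 by 72 mm, at the right.
- mug: Bystander: white mug, 82 mm wide, 95 mm tall, at the right.
- pencil_cup: Bystander: dark pencil cup, 76 mm wide, 100 mm tall with pencils to 150 mm, at the right.
Mind the look-alikes: they are no part of the job. Leave any orange or purple look-alike of the book_a alone.

How it is judged:
By the outcome, as a careful person would: the job done as asked, in the order asked, and still so for the second after the job is handed in, with the robot touching nothing.
It also fails if it takes over 72 s, if anything falls off the work surface, if the arm or the gripper's body presses on something with over 40 N, if the wrist force passes 120 N, or if a joint passes its speed limit or range.

## Robot

A 6-joint arm with a two-finger parallel gripper is mounted at the origin on the work surface. World frame = base frame: x ahead of the robot, y to its left, z up, the work surface at z = 0. Lengths are in m, angles in rad, forces in N, time in s.
With the tool pointing down it reaches from about 0.275 to 0.85 m from the base axis. Payload 5.2 kg.
Tool frame: the origin (TCP) lies at the very end of the fingers, on their centre line; the grasp point (between the pads) lies 19 mm behind it; y points along the fingers, x is the direction in which the jaws open and shut, and the axes are right-handed (so a half turn about y gives the same grasp; the last joint's range is limited). The gripper opens to 85 mm and grips with 20 to 120 N. Pads are 22 mm wide; open, the fingers measure 114 mm over their backs; the gripper's body (76 mm by 85 mm) begins 54 mm behind the grasp point. The pads swing forward as they close: fully open they stand 13 mm farther back than shut.
Start: joints at [-1.36, 0.259, 1.535, -0, 1.348, -0.203], TCP at [0.221, -0.504, 0.231] pointing down, gripper open.
Joint ranges: [-3.14, 3.14], [-0.91, 2.08], [0.19, 2.58], [-1.22, 4.36], [0.22, 2.71], [-3.12, 3.12]. Speed limits (rad/s): [2.57, 2.57, 3.14, 3.14, 3.14, 3.14].

## Interface

Orientations are given as [roll, pitch, yaw] about the fixed x, y, z axes, in that order (R = Rz(yaw) Ry(pitch) Rx(roll)).
In Python, from cell import env, eyes gives the robot as it stands.
- The arm moves only by the tool jog_arm, never from a script. Its argument "steps" is a list that holds one entry, the list of rows, each a list of 7 numbers: the turn, a rotation vector about the tool's x, y, z in degrees, then the shift along the tool's x, y, z in m, then the closure, from 0 (fully open) to 1 (shut). In form: [[[wx, wy, wz, x, y, z, grip], ...]]. A call has 1 to 10 rows; each row is the pose to reach, as a shift and turn from the pose measured when the call began, along the tool's axes at that moment; what a row does not reach only later rows make up. A row lasts 1/12 s, in which the tool goes at most 41.7 mm and 7.16 degrees, less where a joint would pass 70% of its speed; a pose out of reach is approached as far as the arm can. A call with a gripper value outside its range is refused whole. The fingers move at their own pace and stop on an object; the grip force is fixed at half the most. Time passes only in rows, so rows that repeat a pose let the fingers close. It gives the time, the measured TCP pose, the force and the opening at its end, in the units of the state.
- env.sense(): the state, without advancing time (a new reading comes with each control period).
- eyes.camera(name): name is "scene" or "top" or "wrist"; returns the picture (384x512x3 uint8, red, green, blue); there is no depth.
- eyes.camera_params(name): a dict with "fov_y" (degrees; the focal length in pixels is half the picture's height over the tangent of half this angle, whatever the lens; pixels are square), "cx", "cy" (the principal point, pixels), "extrinsics" (4x4, takes a point from world to camera coordinates). Camera axes: x right, y down, z forward; pixel columns grow to the right and rows downward; lengths in m; the calibration is good to about 2 mm. The wrist camera is an equidistant fisheye: a pixel r from the principal point sees the ray r / f radians off the axis. A picture is of the moment at which its call begins: read the wrist's pose just before it. camera_params takes no time and is no camera call; for the wrist camera it gives the pose at the moment of the call.
- env.close_job(): hands the job in, once; it reports no verdict.
Trained networks look in the newest picture that a camera, given by its name, has taken for a name from the list of things; names that differ only in an ending like _2 or _b are one class to them, and where a whole thing is asked for, a point or a joint stands for the part that bears it (a point fixed in the world has none). Each returns a list of dicts, best first, with "score" (0 to 1); they miss things now and then, are a little off and sometimes report something else, mostly with a low value. They report only what shows in the picture. A call takes as long as a camera call. They do not tell look-alikes from the thing itself.
- eyes.masks_of(query, camera): "pixels" (384x512 bool, what is visible of it) and "extent" ([left, top, width, height] in pixels, round what is visible of it).
The state is a dict: "clock": time; "q": joint angles; "qvel": joint speeds; "effort": joint torques, N m; "ee_pos": TCP position; "tool_rot": TCP orientation; "contact_force": force on the tool from outside, world axes, zero at the start; "wrist_torque": the same for the moment, N m; "gripper_width": finger opening in m.
Only numpy, scipy, OpenCV 4.12 (cv2) and the standard library are available. Lean on these libraries where they do the work, as an engineer would, in place of code of your own. Each camera call takes 0.05 s, during which the arm holds its last target. There are 200 camera calls.

## Working session

There is one attempt and no reset: what is moved stays moved. The work goes in short steps, Python scripts to look and compute and a tool call to move; the robot and the scene stay as the last step left them, time stands still between calls to the robot, and variables do not carry over. Pictures are saved under pics/ and viewed, about 8 in all and at most 12, crops included, and the job is handed in when it is done.

Besides the shell and the picture viewer there is one more tool, called after "Request:" as name(argument=value, ...), one argument or row to a line, values as JSON. jog_arm: Moves the arm, as the interface text tells. Its arguments: {"type":"object","properties":{"steps":{"type":"array","items":{"type":"array","items":{"type":"array","items":{"type":"number"}}}}},"required":["steps"]}

```bash
ls; mkdir -p pics; cat > h.py <<'E'
import numpy as np, cv2
from scipy.spatial.transform import Rotation as R
from cell import env, eyes
def snap(n,f):
    p=eyes.camera_params(n); im=eyes.camera(n); cv2.imwrite('pics/'+f+'.png',im[:,:,::-1]); return im,p
def ray(p,u,v,wrist=False):
    f=192/np.tan(np.radians(p['fov_y'])/2); x=u-p['cx'];y=v-p['cy']
    if wrist:
        r=np.hypot(x,y)+1e-9;t=r/f;d=np.array([x/r*np.sin(t),y/r*np.sin(t),np.cos(t)])
    else: d=np.array([x/f,y/f,1])
    E=np.array(p['extrinsics']);Rm=E[:3,:3];return -Rm.T@E[:3,3],Rm.T@d
def at(p,u,v,z,wrist=False):
    c,d=ray(p,u,v,wrist); return c+d*(z-c[2])/d[2]
def proj(p,X,wrist=False):
    f=192/np.tan(np.radians(p['fov_y'])/2);E=np.array(p['extrinsics']);X=E[:3,:3]@np.array(X)+E[:3,3]
    if wrist:
        r=np.hypot(X[0],X[1]);t=np.arctan2(r,X[2]);return p['cx']+f*t*X[0]/r,p['cy']+f*t*X[1]/r
    return p['cx']+f*X[0]/X[2],p['cy']+f*X[1]/X[2]
E
python3 - <<'E'
from h import *
print(env.sense())
for n in('top','scene'):
    im,p=snap(n,n+'0'); print(n,p)
    for q in('book_a','book_b','upright','guard','guard_claw','red_mouth','ink_pad'):
        for d in eyes.masks_of(q,n)[:4]: print(n,q,round(d['score'],2),d['extent'])
a=[cv2.imread('pics/%s0.png'%n) for n in('top','scene')]
cv2.imwrite('pics/v1.png',a[0])
E
```

```text
pics
{'clock': 0.0, 'q': array([-1.35975757e+00,  2.59347655e-01,  1.53609439e+00,  1.27153663e-05,
        1.34801518e+00, -2.02790888e-01]), 'qvel': array([-0.00063092,  0.00138321,  0.00028254, -0.00080068, -0.00057975,
       -0.00082144]), 'effort': array([-7.16758450e-05, -4.46041989e+01, -2.90570533e+01, -4.47939901e-04,
        1.17292066e-02, -1.43494663e-05]), 'ee_pos': array([ 0.22108061, -0.50302387,  0.23046766]), 'tool_rot': array([-1.57040865,  0.00182386, -1.15696915]), 'contact_force': array([-0.77831303, -0.07934205, -0.53291889]), 'wrist_torque': array([ 0.0097038 ,  0.0047217 , -0.00168243]), 'gripper_width': 0.0853137713125131}
top {'fov_y': 45.7975281573219, 'cx': 256.4050365018583, 'cy': 190.1829836560915, 'extrinsics': array([[-2.66430235e-02, -9.99644684e-01, -8.09288171e-04,
         1.22906476e-02],
       [-9.93126970e-01,  2.65615922e-02, -1.13988172e-01,
         4.86767837e-01],
       [ 1.13969166e-01, -2.23326362e-03, -9.93481777e-01,
         1.61938137e+00],
       [ 0.00000000e+00,  0.00000000e+00,  0.00000000e+00,
         1.00000000e+00]])}
top b
[... 794 characters left out ...]
989,  0.49695084, -0.81425421,  2.17321589],
       [ 0.        ,  0.        ,  0.        ,  1.        ]])}
scene book_a 0.83 [198.3, 189.6, 44.2, 41.5]
scene book_a 0.63 [254.4, 205.7, 42.1, 32.1]
scene book_a 0.63 [163.4, 224.2, 44.9, 37.9]
scene book_a 0.61 [240.6, 134.1, 38.9, 32.8]
scene book_b 0.83 [198.3, 189.6, 44.2, 41.5]
scene book_b 0.63 [254.4, 205.7, 42.1, 32.1]
scene book_b 0.63 [163.4, 224.2, 44.9, 37.9]
scene book_b 0.61 [240.6, 134.1, 38.9, 32.8]
scene upright 0.75 [296.4, 182.1, 16.8, 32.5]
scene upright 0.6 [308.8, 158.8, 90.2, 92.6]
scene guard 0.68 [285.7, 152.8, 39.7, 22.2]
scene guard_claw 0.67 [281.5, 150.5, 44.8, 21.2]
scene red_mouth 0.8 [258.3, 216.8, 108.5, 112.5]
```

```bash
python3 - <<'E'
import cv2
a=cv2.imread('pics/top0.png')[60:300,130:410]; cv2.imwrite('pics/v1.png',cv2.resize(a,None,fx=2.5,fy=2.5,interpolation=cv2.INTER_CUBIC))
a=cv2.imread('pics/scene0.png')[120:270,150:420]; cv2.imwrite('pics/v2.png',cv2.resize(a,None,fx=2.9,fy=2.9,interpolation=cv2.INTER_CUBIC))
E
```

```text
(no output)
```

View pics/v1.png

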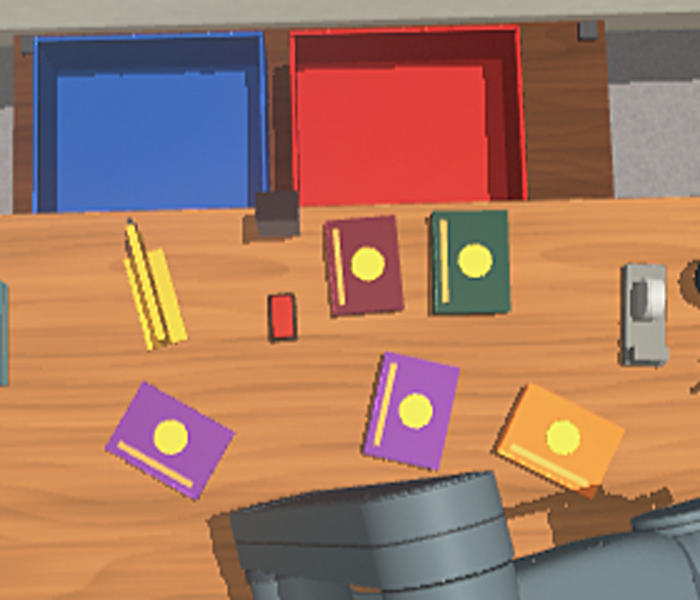

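View pics/v2.png

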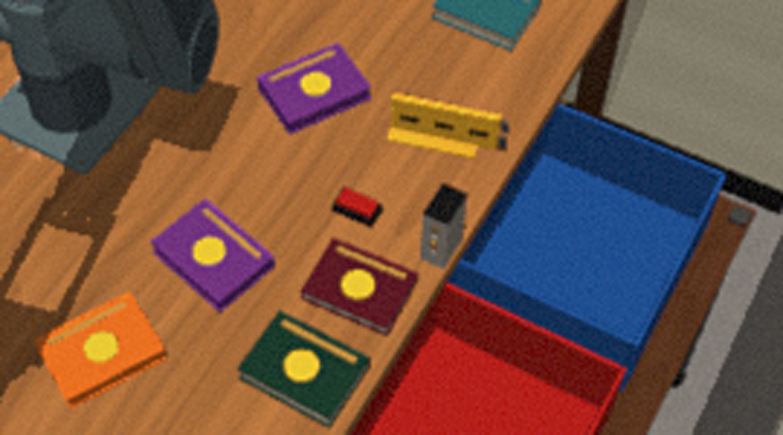

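The top view shows the wine book at crop (364,265) and the green one at (470,262), both in front of the red crate, which is right of the upright (−y, so seat_right). The look-alikes to leave are purple (170,437), purple (412,410) and orange (560,440). Only the wine and green books fit by colour, and the enlarged crops confirm it. The guard is at (155,290) with its claws to the far edge.

```bash
python3 - <<'E'
from h import *
im,p=snap('top','top1')
hsv=cv2.cvtColor(im,cv2.COLOR_RGB2HSV)
c=lambda x,y,z:np.round(at(p,130+x/2.5,60+y/2.5,z)[:2],3)
for q,z,k in(('wine',.024,[(325,222),(395,216),(403,308),(335,315)]),('green',.03,[(432,212),(507,211),(510,312),(432,314)]),('purple mid',.03,[(385,353),(460,370),(437,469),(364,453)]),('upright top',.12,[(257,192),(297,192),(299,235),(257,235)]),('inkpad',.028,[(268,294),(296,340)]),('guard top strip',.076,[(128,222),(125,260),(137,258),(148,348),(163,344)]),('edge',0,[(100,212),(400,205),(550,203)]),('red rim',-.045,[(290,30),(520,28),(525,200),(298,205)])):
    print(q,*[c(*a,z) for a in k])
for m in eyes.masks_of('book_a','top')[:5]:
    px=m['pixels'];ys,xs=np.nonzero(px);col=np.median(im[px],0)
    (cx,cy),s,a=cv2.minAreaRect(np.c_[xs,ys].astype(np.float32));print(col,at(p,cx,cy,.025),s,a)
    yel=px&(hsv[...,0]>22)&(hsv[...,0]<35)&(hsv[...,1]>150); n,l,st,ce=cv2.connectedComponentsWithStats(yel.astype(np.uint8)); 
    i=1+np.argmax(st[1:,4]);print('disc',at(p,*ce[i],.028),st[i])
E
```

```text
wine [ 0.64  -0.018] [ 0.646 -0.121] [ 0.51  -0.128] [ 0.502 -0.029]
green [ 0.649 -0.175] [ 0.648 -0.285] [ 0.499 -0.282] [ 0.499 -0.169]
purple mid [ 0.444 -0.099] [ 0.417 -0.206] [ 0.276 -0.168] [ 0.301 -0.064]
upright top [0.665 0.076] [0.663 0.021] [0.603 0.02 ] [0.604 0.078]
inkpad [0.535 0.068] [0.467 0.029]
guard top strip [0.637 0.263] [0.582 0.267] [0.584 0.25 ] [0.456 0.236] [0.461 0.215]
edge [0.669 0.317] [ 0.668 -0.131] [ 0.665 -0.355]
red rim [0.96  0.027] [ 0.954 -0.332] [ 0.68  -0.326] [0.682 0.022]
[164.  92. 174.] [0.32740379 0.21453444 0.025     ] (42.29583740234375, 31.38078498840332) 29.744882583618164
disc [0.33342105 0.21297069 0.028     ] [192 228  13  13 131]
[170.  97. 184.] [ 0.36074433 -0.13429877  0.025     ] (32.06550598144531, 42.02872085571289) 13.240520477294922
disc [ 0.36194867 -0.13869903  0.028     ] [290 218  13  13 128]
[ 78. 109.  91.] [ 0.57749283 -0.22825487  0.025     ] (40.0, 32.0) 90.0
disc [ 0.57700445 -0.23341927  0.028     ] [314 158  13  13 130]
[150.  74.  80.] [ 0.57404405 -0.07214469  0.025     ] (38.56822204589844, 28.51875877380371) 84.80557250976562
disc [ 0.57670664 -0.07687444  0.028     ] [271 159  13  13 130]
[244. 167.  76.] [ 0.31069299 -0.3462548   0.025     ] (44.274147033691406, 31.304948806762695) 26.56505012512207
disc [ 0.31778664 -0.34904238  0.028     ] [349 228  13  14 144]
```

```bash
cat >> h.py <<'E'
def row(pos,yaw=None,n=None):
    s=env.sense();R0=R.from_euler('xyz',s['tool_rot']);R1=R.from_euler('xyz',[-np.pi/2,0,np.radians(yaw)])
    w=np.degrees((R0.inv()*R1).as_rotvec());d=R0.inv().apply(np.array(pos)-s['ee_pos'])
    print(np.round(w,1),np.round(d,4),'|d|',np.round(np.linalg.norm(d),3))
E
python3 - <<'E'
from h import *
row([.465,-.228,.15],-90);row([.465,-.228,.006],-90)
E
```

```text
[ 0.  23.7  0. ] [-0.1543  0.0813  0.3341] |d| 0.377
[ 0.  23.7  0. ] [-0.1543  0.2253  0.3341] |d| 0.431
```

Request:
jog_arm(
  steps=[
    [[0,23.7,0,-0.154,0.081,0.334,0.4],[0,23.7,0,-0.154,0.081,0.334,0.4],[0,23.7,0,-0.154,0.081,0.334,0.4],[0,23.7,0,-0.154,0.081,0.334,0.4],[0,23.7,0,-0.154,0.081,0.334,0.4],[0,23.7,0,-0.154,0.081,0.334,0.4],[0,23.7,0,-0.154,0.081,0.334,0.4],[0,23.7,0,-0.154,0.081,0.334,0.4],[0,23.7,0,-0.154,0.081,0.334,0.4],[0,23.7,0,-0.154,0.081,0.334,0.4]],
  ],
)

```text
clock: 1.73
ee_pos: [0.4674, -0.223, 0.149]
tool_rot: [-1.571, 0.003, -1.566]
contact_force: [-1.2, 0.6, -0.8]
gripper_width: 0.051
```

Request:
jog_arm(
  steps=[
    [[0,0,0,0.005,0.04,-0.002,0.4],[0,0,0,0.005,0.08,-0.002,0.4],[0,0,0,0.005,0.12,-0.002,0.4],[0,0,0,0.005,0.142,-0.002,0.4],[0,0,0,0.005,0.142,-0.002,0.4],[0,0,0,0.005,0.142,0.01,0.4],[0,0,0,0.005,0.142,0.02,0.4],[0,0,0,0.005,0.142,0.03,0.4],[0,0,0,0.005,0.142,0.05,0.4]],
  ],
)

```text
clock: 2.48
ee_pos: [0.5167, -0.2276, 0.0083]
tool_rot: [-1.573, 0.003, -1.567]
contact_force: [-1.5, -0.4, -1.5]
gripper_width: 0.0511
```

Request:
jog_arm(
  steps=[
    [[0,0,0,0,0.001,0.03,0.4],[0,0,0,0,0.001,0.06,0.4],[0,0,0,0,0.001,0.09,0.4],[0,0,0,0,0.001,0.12,0.4],[0,0,0,0,0.001,0.15,0.4],[0,0,0,0,0.001,0.17,0.4],[0,0,0,0,0.001,0.17,0.4]],
  ],
)

```text
clock: 3.07
ee_pos: [0.6922, -0.2271, 0.0092]
tool_rot: [-1.566, 0.001, -1.565]
contact_force: [-0.1, 0.1, 0.3]
gripper_width: 0.0511
```

```bash
python3 - <<'E'
from h import *
im,p=snap('scene','s3');a=cv2.imread('pics/s3.png')[120:330,150:420]; cv2.imwrite('pics/v3.png',cv2.resize(a,None,fx=2.5,fy=2.5))
E
```

```text
(no output)
```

View pics/v3.png

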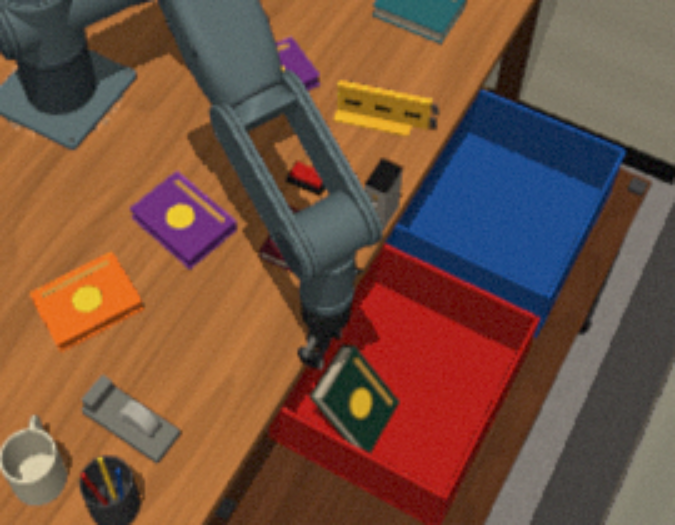

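Request:
jog_arm(
  steps=[
    [[0,0,0,0,-0.04,0,0.4],[0,0,0,0,-0.08,0,0.4],[0,0,0,-0.03,-0.1,-0.03,0.4],[0,0,0,-0.06,-0.1,-0.06,0.4],[0,0,0,-0.08,-0.1,-0.1,0.4],[0,0,0,-0.1,-0.1,-0.13,0.4],[0,0,0,-0.12,-0.1,-0.165,0.4],[0,0,0,-0.135,-0.1,-0.2,0.4],[0,0,0,-0.152,-0.1,-0.226,0.4],[0,0,0,-0.152,-0.1,-0.226,0.4]],
  ],
)

```text
clock: 3.95
ee_pos: [0.4555, -0.0725, 0.1082]
tool_rot: [-1.575, 0.004, -1.564]
contact_force: [-0.4, 1.1, 0.4]
gripper_width: 0.051
```

Request:
jog_arm(
  steps=[
    [[0,0,0,0,0.03,0,0.4],[0,0,0,0,0.06,0,0.4],[0,0,0,0,0.09,0,0.4],[0,0,0,0,0.101,0,0.4],[0,0,0,0,0.101,0,0.4],[0,0,0,0,0.101,0.012,0.4],[0,0,0,0,0.101,0.024,0.4],[0,0,0,0,0.101,0.036,0.4],[0,0,0,0,0.101,0.05,0.4]],
  ],
)

```text
clock: 4.7
ee_pos: [0.5049, -0.0718, 0.0085]
tool_rot: [-1.575, 0.004, -1.564]
contact_force: [-2.7, 1.4, 2.7]
gripper_width: 0.0512
```

Request:
jog_arm(
  steps=[
    [[0,0,0,0.002,0.001,0.03,0.4],[0,0,0,0.003,0.001,0.06,0.4],[0,0,0,0.003,0.001,0.09,0.4],[0,0,0,0.003,0.001,0.12,0.4],[0,0,0,0.003,0.001,0.15,0.4],[0,0,0,0.003,0.001,0.18,0.4],[0,0,0,0.003,0.001,0.18,0.4]],
  ],
)

```text
clock: 5.28
ee_pos: [0.6911, -0.0745, 0.0091]
tool_rot: [-1.568, 0.003, -1.564]
contact_force: [1.0, -0.3, -0.6]
gripper_width: 0.0511
```

```bash
python3 - <<'E'
from h import *
row([.52,.235,.22],-75.3)
E
```

```text
[ -0.2 -14.3  -0.1] [-0.3112 -0.2107 -0.1683] |d| 0.412
```

Request:
jog_arm(
  steps=[
    [[0,0,0,0,-0.04,-0.01,0],[0,0,0,0,-0.08,-0.02,0],[0,0,0,0,-0.12,-0.03,0],[0,0,0,0,-0.16,-0.04,0],[0,0,0,0,-0.2,-0.05,0],[0,-4,0,-0.04,-0.21,-0.06,0],[0,-8,0,-0.08,-0.21,-0.08,0],[0,-12,0,-0.11,-0.21,-0.1,0],[0,-14.3,0,-0.13,-0.21,-0.12,0],[0,-14.3,0,-0.13,-0.21,-0.12,0]],
  ],
)

```text
clock: 6.12
ee_pos: [0.5649, 0.0583, 0.2209]
tool_rot: [-1.568, 0.004, -1.308]
contact_force: [-0.7, 0.5, -0.3]
gripper_width: 0.0855
```

```bash
python3 - <<'E'
from h import *
row([.52,.235,.22],-75.3)
im,p=snap('wrist','w4');import pickle;pickle.dump(p,open('w4.pkl','wb'))
im,p=snap('scene','s4')
a=cv2.imread('pics/w4.png');b=cv2.imread('pics/s4.png')[190:330,230:400]
b=cv2.resize(b,(288,237)); c=np.zeros((576,768,3),np.uint8);c[:]=cv2.resize(a,(768,576));c[:237,:288]=b
cv2.imwrite('pics/v4.png',c)
E
```

```text
[-0.2  0.3 -0.2] [-0.1823  0.0016  0.0025] |d| 0.182
```

View pics/v4.png

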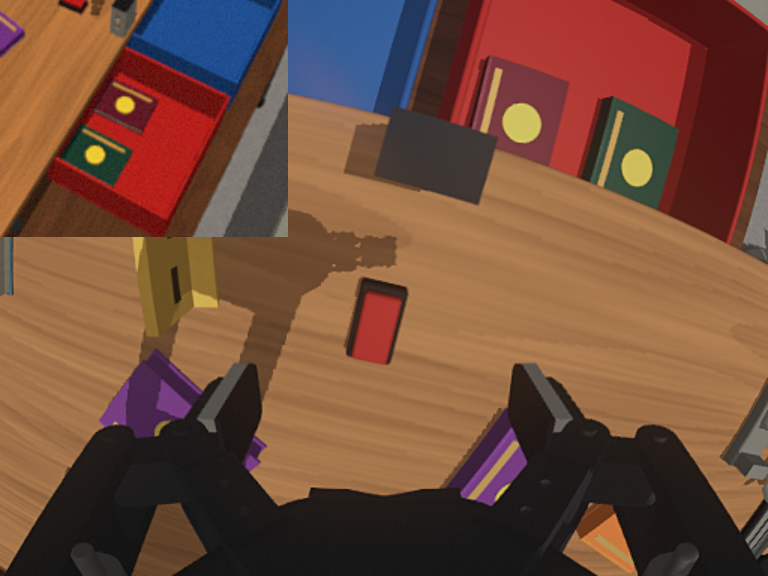

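Both books lie flat in the red crate (inset). In the wrist view the upright's top is the dark quad (395,108)-(497,138)-(480,203)-(376,172), the guard is at (170,290), and the ink pad is undisturbed at (378,322).

```bash
python3 - <<'E'
from h import *
import pickle;p=pickle.load(open('w4.pkl','rb'))
im=cv2.imread('pics/w4.png');g=im.astype(int)
sub=im[60:150,235:345]; m=((sub.max(2)<75)).astype(np.uint8)
n,l,st,ce=cv2.connectedComponentsWithStats(m);i=1+np.argmax(st[1:,4])
cn=cv2.findContours((l==i).astype(np.uint8),0,2)[0][0]
bx=cv2.boxPoints(cv2.minAreaRect(cn))+[235,60];ap=cv2.approxPolyDP(cn,4,True)[:,0]+[235,60]
print(st[i],ap.tolist())
for u,v in bx: print(at(p,u,v,.12,True))
print('view');V=[(395,108),(497,138),(480,203),(376,172)]
for u,v in V: print(at(p,u/1.5,v/1.5,.12,True))
E
```

```text
[  15    0   82   76 3756] [[262, 71], [250, 116], [318, 135], [331, 92], [313, 85], [319, 60], [312, 85], [291, 78], [295, 60], [278, 60], [273, 74]]
[0.62599896 0.08201525 0.12      ]
[0.68666152 0.08223304 0.12      ]
[0.68861636 0.02218884 0.12      ]
[0.62655927 0.0213124  0.12      ]
view
[0.66458495 0.07974294 0.12      ]
[0.66486735 0.02176766 0.12      ]
[0.62719317 0.02065284 0.12      ]
[0.62797699 0.0804859  0.12      ]
```

Request:
jog_arm(
  steps=[
    [[0,0,0,-0.04,0,0,0],[0,0,0,-0.08,0,0,0],[0,0,0,-0.12,0,0,0],[0,0,0,-0.16,0,0,0],[0,0,0,-0.182,0,0,0],[0,0,0,-0.182,0,0,0]],
  ],
)

```text
clock: 6.72
ee_pos: [0.5217, 0.2339, 0.2215]
tool_rot: [-1.565, 0.002, -1.311]
contact_force: [-0.5, 0.1, 0.3]
gripper_width: 0.085
```

```bash
python3 - <<'E'
from h import *
im,p=snap('wrist','w5');import pickle;pickle.dump(p,open('w5.pkl','wb'))
print(env.sense()['ee_pos'])
a=cv2.imread('pics/w5.png');cv2.imwrite('pics/v5.png',cv2.resize(a,None,fx=1.5,fy=1.5))
E
```

```text
[0.52244522 0.23178255 0.22138906]
```

View pics/v5.png

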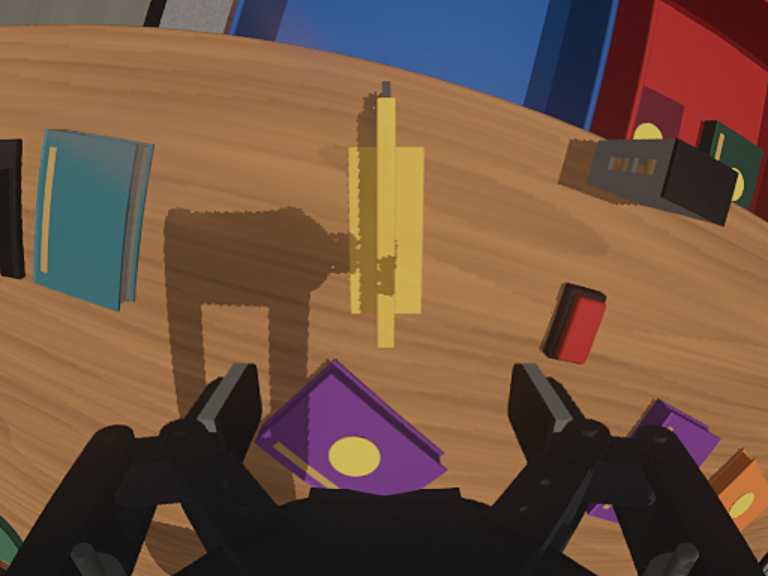

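The guard's top strip runs from (386,98) at the claw end to (386,348), and the claw shows at (386,88). The upright and ink pad are in place.

```bash
python3 - <<'E'
from h import *
import pickle;p=pickle.load(open('w5.pkl','rb'))
V=[(377,98),(395,98),(377,348),(394,348)]
P=[at(p,u/1.5,v/1.5,.076,True) for u,v in V]
for q in P:print(q)
a=(P[0]+P[1])/2;b=(P[2]+P[3])/2;d=a-b
print('len',np.linalg.norm(d),'yaw',np.degrees(np.arctan2(d[1],d[0])),'mid',(a+b)/2)
print(env.sense()['tool_rot'])
c=(a+b)/2+d/np.linalg.norm(d)*.012
print(c);row([c[0],c[1],.056],np.degrees(np.arctan2(d[1],d[0]))-90)
# upright +y face bottom corners on desk check
for u,v in [(592,178),(720,225),(674,138),(738,180)]: print(at(p,u/1.5,v/1.5,.12 if u>600 else 0,True))
E
```

```text
[0.63047332 0.26813837 0.076     ]
[0.63342547 0.25710617 0.076     ]
[0.4659534  0.22482023 0.076     ]
[0.46906483 0.21318202 0.076     ]
len 0.17012762526619762 yaw 14.856703659921925 mid [0.54972926 0.2408117  0.076     ]
[-1.56460800e+00  2.62156719e-04 -1.31107814e+00]
[0.5613281  0.24388853 0.076     ]
[-0.4  0.  -0. ] [-0.0017  0.1656  0.0397] |d| 0.17
[0.63165797 0.07653299 0.        ]
[0.62533496 0.02485778 0.12      ]
[0.66419101 0.08474814 0.12      ]
[0.66057037 0.01952077 0.12      ]
```

Request:
jog_arm(
  steps=[
    [[-0.4,0,0,-0.002,0.04,0.02,0],[-0.4,0,0,-0.002,0.08,0.04,0],[-0.4,0,0,-0.002,0.12,0.04,0],[-0.4,0,0,-0.002,0.15,0.04,0],[-0.4,0,0,-0.002,0.175,0.04,0],[-0.4,0,0,-0.002,0.181,0.04,0],[-0.4,0,0,-0.002,0.181,0.04,0]],
  ],
)

```text
clock: 7.35
ee_pos: [0.5612, 0.2421, 0.0385]
tool_rot: [-1.576, -0.0, -1.313]
contact_force: [-0.1, 0.5, 0.1]
gripper_width: 0.0859
```

Request:
jog_arm(
  steps=[
    [[0,0,0,0,0,0,1],[0,0,0,0,0,0,1],[0,0,0,0,0,0,1],[0,0,0,0,0,0,1],[0,0,0,0,0,0,1],[0,0,0,0,0,0,1],[0,0,0,0,0,0,1],[0,0,0,0,0,0,1]],
  ],
)

```text
clock: 8.02
ee_pos: [0.5617, 0.2424, 0.0396]
tool_rot: [-1.574, -0.0, -1.313]
contact_force: [-0.5, -0.3, 5.3]
gripper_width: 0.0115
```

Request:
jog_arm(
  steps=[
    [[0,0,0,0,-0.01,0,1],[0,0,0,0,-0.04,0,1],[0,0,0,0,-0.08,0,1],[0,0,0,0,-0.12,0,1],[0,0,0,0,-0.16,0,1],[0,0,0,0,-0.2,0,1],[0,0,0,0,-0.2,0,1]],
  ],
)

```text
clock: 8.6
ee_pos: [0.5661, 0.2437, 0.2497]
tool_rot: [-1.559, -0.001, -1.313]
contact_force: [1.8, 0.0, -0.2]
gripper_width: 0.0115
```

```bash
python3 - <<'E'
from h import *
print(env.sense());row([.646,-.103,.24],0)
E
```

```text
{'clock': 8.6, 'q': array([ 2.25874310e-01,  3.60333678e-01,  1.34766349e+00, -3.02952290e-04,
        1.42169640e+00,  1.53862342e+00]), 'qvel': array([-0.00052228,  0.05153332,  0.10774126,  0.00101296, -0.11889417,
       -0.00051839]), 'effort': array([-3.43997832e-01, -4.65670323e+01, -2.63841194e+01, -6.24698913e-02,
        1.67844024e+00, -1.07544245e-04]), 'ee_pos': array([0.56610919, 0.24366838, 0.24972054]), 'tool_rot': array([-1.55891306e+00, -6.82703026e-04, -1.31270995e+00]), 'contact_force': array([ 1.81738389,  0.01860053, -0.22427577]), 'wrist_torque': array([ 0.04916592, -0.1717474 ,  0.03004111]), 'gripper_width': 0.011507553430804547}
[ -0.6 -75.2   0.5] [ 0.3556  0.0098 -0.0114] |d| 0.356
```

Request:
jog_arm(
  steps=[
    [[0,-7,0,0.03,0,0,1],[0,-14,0,0.065,0,0,1],[0,-21,0,0.1,0,0,1],[0,-28,0,0.135,0,0,1],[0,-35,0,0.17,0,0,1],[0,-42,0,0.205,0,0,1],[0,-49,0,0.24,0,0,1],[0,-56,0,0.275,0,0,1],[0,-63,0,0.31,0,0,1],[-0.4,-70,0,0.345,0,-0.005,1]],
  ],
)

```text
clock: 9.43
ee_pos: [0.6494, -0.0927, 0.2495]
tool_rot: [-1.572, -0.007, -0.085]
contact_force: [1.4, 0.7, -2.3]
gripper_width: 0.0112
```

```bash
python3 - <<'E'
from h import *
print(env.sense()['ee_pos'],env.sense()['tool_rot']);row([.646,-.103,.075],0)
E
```

```text
[ 0.64943142 -0.09268183  0.24952048] [-1.57236762 -0.00699007 -0.08482346]
[ 0.1 -4.9  0.4] [-0.0038  0.1745 -0.0103] |d| 0.175
```

Request:
jog_arm(
  steps=[
    [[0,-4.9,0.4,-0.004,0,-0.01,1],[0,-4.9,0.4,-0.004,0.04,-0.01,1],[0,-4.9,0.4,-0.004,0.08,-0.01,1],[0,-4.9,0.4,-0.004,0.12,-0.01,1],[0,-4.9,0.4,-0.004,0.155,-0.01,1],[0,-4.9,0.4,-0.004,0.179,-0.01,1],[0,-4.9,0.4,-0.004,0.18,-0.01,1],[0,-4.9,0.4,-0.004,0.18,-0.01,1]],
  ],
)

```text
clock: 10.1
ee_pos: [0.6445, -0.1022, 0.0679]
tool_rot: [-1.571, 0.004, 0.001]
contact_force: [0.1, -0.4, -2.1]
gripper_width: 0.011
```

```bash
python3 - <<'E'
from h import *
import pickle
s=env.sense();print(s['ee_pos'],s['tool_rot'],s['contact_force'],s['wrist_torque'])
im,p=snap('wrist','w6');pickle.dump(p,open('w6.pkl','wb'))
a=cv2.imread('pics/w6.png');cv2.imwrite('pics/v6.png',cv2.resize(a,None,fx=1.5,fy=1.5))
E
```

```text
[ 0.64445912 -0.10219992  0.06790422] [-1.57121248e+00  4.40510987e-03  7.72371067e-04] [ 0.14922531 -0.42762539 -2.11908036] [0.06493123 0.00327449 0.03566482]
```

View pics/v6.png

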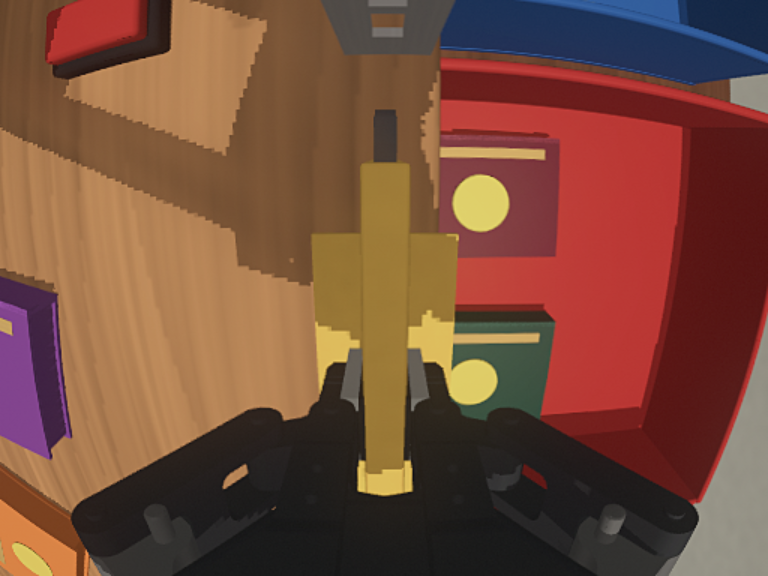

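The wrist view shows the claw at (385,112) heading for the upright's −y face. The foot line runs (345..428, 53) with the lower slot at (371..403, 12..37), and both books lie in the red crate.

```bash
python3 - <<'E'
from h import *
import pickle;p=pickle.load(open('w6.pkl','rb'))
P=lambda u,v,z:np.round(at(p,u/1.5,v/1.5,z,True),4)
print('foot',P(345,53,0),P(428,53,0))
print('slot bottom',P(372,37,.032),P(403,37,.032))
u=.028
print('claw top tip',P(374,110,u+.066),P(397,110,u+.066),'endface top',P(361,163,u+.076),P(410,163,u+.076))
im=cv2.imread('pics/w6.png')
cv2.imwrite('pics/v7.png',cv2.resize(im[0:130,190:330],None,fx=5,fy=4.5,interpolation=cv2.INTER_CUBIC))
E
```

```text
foot [0.6262 0.0227 0.    ] [0.6648 0.0228 0.    ]
slot bottom [0.6398 0.0217 0.032 ] [0.652  0.0218 0.032 ]
claw top tip [ 0.6423 -0.0151  0.094 ] [ 0.6482 -0.0151  0.094 ] endface top [ 0.6394 -0.0289  0.104 ] [ 0.651  -0.0289  0.104 ]
```

View pics/v7.png

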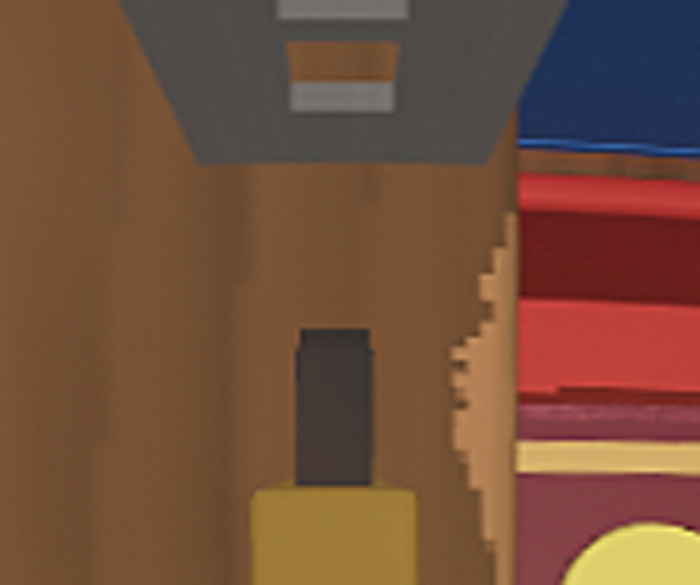

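Request:
jog_arm(
  steps=[
    [[0,0,0,0.001,-0.002,0.01,1],[0,0,0,0.001,-0.002,0.02,1],[0,0,0,0.001,-0.002,0.03,1],[0,0,0,0.001,-0.002,0.036,1],[0,0,0,0.001,-0.002,0.042,1],[0,0,0,0.001,-0.002,0.046,1],[0,0,0,0.001,-0.002,0.046,1]],
  ],
)

```text
clock: 10.73
ee_pos: [0.6471, -0.0554, 0.0723]
tool_rot: [-1.572, 0.0, 0.002]
contact_force: [0.1, 0.1, -1.7]
gripper_width: 0.0113
```

Request:
jog_arm(
  steps=[
    [[0,0,0,-0.001,0.002,0.002,1],[0,0,0,-0.001,0.002,0.004,1],[0,0,0,-0.001,0.002,0.005,1],[0,0,0,-0.001,0.002,0.006,1]],
  ],
)

```text
clock: 11.07
ee_pos: [0.6458, -0.0515, 0.07]
tool_rot: [-1.576, 0.001, 0.002]
contact_force: [-1.1, -8.7, -2.8]
gripper_width: 0.0111
```

Request:
jog_arm(
  steps=[
    [[0,0,0,0,0,-0.0007,1],[0.2,0,0,0,0.004,-0.0007,1],[0.2,0,0,0,0.007,-0.0007,1],[0.2,0,0,0,0.01,-0.0007,1],[0.2,0,0,0,0.012,-0.0007,1]],
  ],
)

```text
clock: 11.48
ee_pos: [0.646, -0.053, 0.0578]
tool_rot: [-1.573, 0.0, 0.002]
contact_force: [-0.2, -3.2, -1.7]
gripper_width: 0.0114
```

Request:
jog_arm(
  steps=[
    [[0,0,0,0,0.003,0,1],[0,0,0,0,0.005,0,1],[0,0,0,0,0.006,0,1],[0,0,0,0,0.007,0,1],[0,0,0,0,0.008,0,1],[0,0,0,0,0.008,0,1]],
  ],
)

```text
clock: 11.98
ee_pos: [0.646, -0.0526, 0.0505]
tool_rot: [-1.573, 0.0, 0.002]
contact_force: [-1.8, 0.3, 4.1]
gripper_width: 0.0112
```

Request:
jog_arm(
  steps=[
    [[0,0,0,0,0.001,0,1],[0,0,0,0,0.002,0,1],[0,0,0,0,0.003,0,1],[0,0,0,0,0.003,0,1]],
  ],
)

```text
clock: 12.32
ee_pos: [0.6465, -0.0533, 0.0492]
tool_rot: [-1.574, -0.001, 0.003]
contact_force: [-3.2, -2.5, 8.3]
gripper_width: 0.0114
```

```bash
python3 - <<'E'
from h import *
import pickle
s=env.sense();print(s['ee_pos'],s['tool_rot'],s['contact_force'],s['wrist_torque'])
im,p=snap('wrist','w8');pickle.dump(p,open('w8.pkl','wb'))
a=cv2.imread('pics/w8.png')[0:200,150:400];cv2.imwrite('pics/v8.png',cv2.resize(a,None,fx=3,fy=3,interpolation=cv2.INTER_CUBIC))
E
```

```text
[ 0.64645884 -0.05325591  0.0491686 ] [-1.57377830e+00 -1.37080523e-03  2.73785752e-03] [-3.24276692 -2.51205513  8.25219527] [0.0955465  0.73421179 0.212868  ]
```

View pics/v8.png

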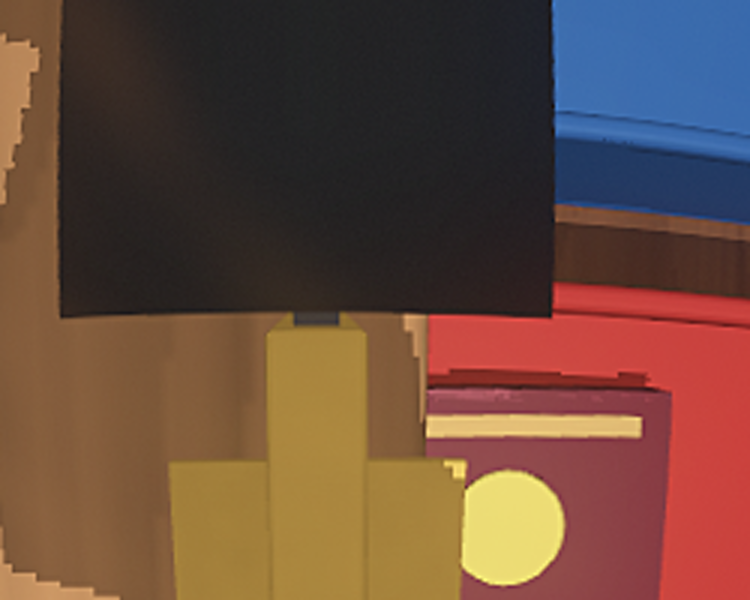

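Request:
jog_arm(
  steps=[
    [[0,0,0,-0.0005,0.002,0,1],[0,0,0,-0.0005,0.004,0,1],[0,0,0,-0.0005,0.005,0,1],[0,0,0,-0.0005,0.005,0,1]],
  ],
)

```text
clock: 12.7
ee_pos: [0.647, -0.0537, 0.0482]
tool_rot: [-1.575, -0.005, 0.004]
contact_force: [-6.5, -1.2, 21.4]
gripper_width: 0.0119
```

Request:
jog_arm(
  steps=[
    [[0,0,0,0,-0.001,0,1],[0,0,0,0,-0.001,0,0.6],[0,0,0,0,-0.001,0,0.3],[0,0,0,0,-0.001,0,0],[0,0,0,0,-0.001,0,0],[0,0,0,0,-0.001,0,0],[0,0,0,0,-0.001,0,0]],
  ],
)

```text
clock: 13.28
ee_pos: [0.6469, -0.0537, 0.0488]
tool_rot: [-1.575, -0.004, 0.004]
contact_force: [0.4, 0.1, 0.3]
gripper_width: 0.0823
```

Request:
jog_arm(
  steps=[
    [[0,0,0,0,-0.03,0,0],[0,0,0,0,-0.06,0,0],[0,0,0,0,-0.1,0,0],[0,0,0,0,-0.1,-0.04,0],[0,0,0,0,-0.1,-0.07,0],[0,0,0,0,-0.1,-0.07,0]],
  ],
)

```text
clock: 13.78
ee_pos: [0.6474, -0.1289, 0.1502]
tool_rot: [-1.579, -0.007, 0.001]
contact_force: [0.0, 0.2, -0.6]
gripper_width: 0.0854
```

```bash
python3 - <<'E'
from h import *
import pickle
s=env.sense();print(s['ee_pos'],s['tool_rot'],s['contact_force'])
im,p=snap('wrist','w9');pickle.dump(p,open('w9.pkl','wb'))
a=cv2.imread('pics/w9.png');cv2.imwrite('pics/v9.png',cv2.resize(a,None,fx=1.5,fy=1.5,interpolation=cv2.INTER_CUBIC))
# predicted guard corners at locked pose
ux,fy=.646,.0222
for y in(fy,fy-.17):
  for x in(-.006,.006): print('top',np.round(np.array(proj(p,[ux+x,y,.088],True))*1.5,1), 'if +10mm',np.round(np.array(proj(p,[ux+x,y,.098],True))*1.5,1))
E
```

```text
[ 0.64741821 -0.12890041  0.15023277] [-1.57904689e+00 -6.73126587e-03  6.19703945e-04] [ 0.01135968  0.19607273 -0.57030488]
top [366.3  -4. ] if +10mm [365.6 -11.4]
top [392.7  -4. ] if +10mm [393.3 -11.4]
top [367.7 346.5] if +10mm [367.2 355.1]
top [391.5 346.4] if +10mm [392.  355.1]
```

View pics/v9.png

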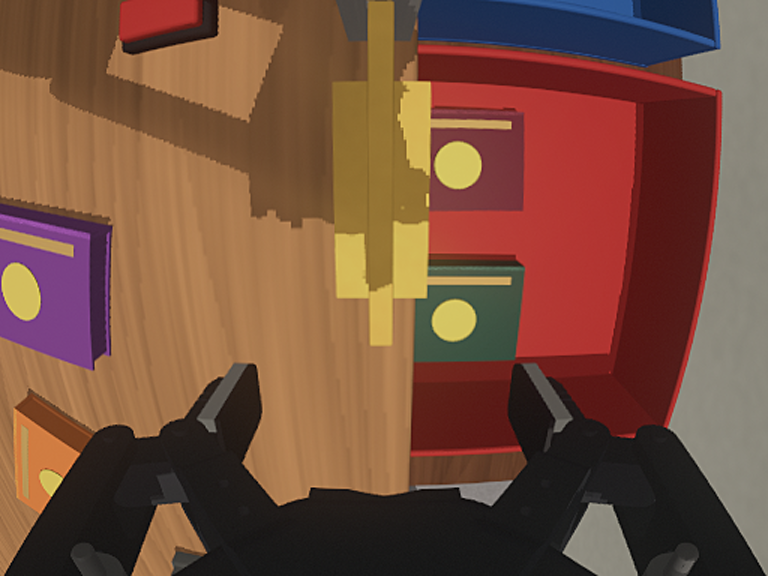

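The guard's free end shows at row 346, where the locked pose is predicted at 346.5 (355 if 10 mm high). It is straight and touches the upright, and both books are in the crate.

Request:
jog_arm(
  steps=[
    [[0,0,0,-0.04,-0.03,-0.03,0],[0,0,0,-0.08,-0.06,-0.06,0],[0,0,0,-0.12,-0.09,-0.09,0],[0,0,0,-0.16,-0.1,-0.1,0],[0,0,0,-0.2,-0.1,-0.1,0],[0,0,0,-0.23,-0.1,-0.1,0],[0,0,0,-0.23,-0.1,-0.1,0]],
  ],
)

```text
clock: 14.42
ee_pos: [0.414, -0.2252, 0.249]
tool_rot: [-1.576, -0.004, 0.0]
contact_force: [0.3, -1.3, 0.1]
gripper_width: 0.0856
```

```bash
python3 - <<'E'
from h import *
im,p=snap('scene','s10')
for y in(.0222,-.1478):
  for z in(.088,.012): print(y,z,(np.array(proj(p,[.646,y,z]))-[230,150])*np.array([5,5]))
a=cv2.imread('pics/s10.png')[150:270,230:380];cv2.imwrite('pics/v10.png',cv2.resize(a,None,fx=5,fy=5,interpolation=cv2.INTER_CUBIC))
E
```

```text
0.0222 0.088 [344.7386153  246.44074459]
0.0222 0.012 [340.65244042 296.15883759]
-0.1478 0.088 [244.02042132 401.37656107]
-0.1478 0.012 [243.03923721 448.2532972 ]
```

View pics/v10.png

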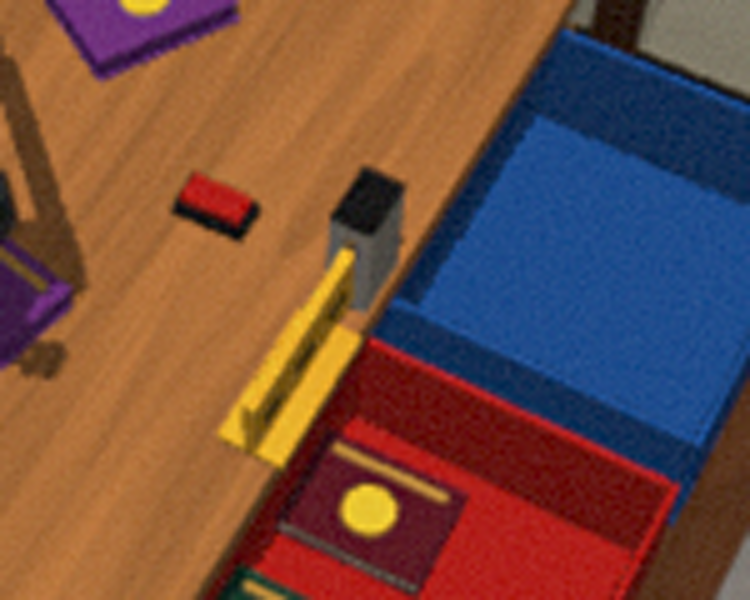

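The scene view shows the rail's top corners at (345,249) and (245,403), where the locked, level pose predicts (345,246) and (244,401).

```bash
python3 -c "
from h import *
print(env.close_job(),env.sense()['clock'])"
```

```text
the job is handed in; nothing more can be done
the job is handed in; nothing more can be done
```

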